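Shim the rocking corner of a jig plate

ROBOT

A 6-joint arm with a two-finger parallel gripper is mounted at the origin on the work surface; the furniture and walls round the work are solid. World frame = base frame: x ahead of the robot, y to its left, z up, the work surface at z = 0. Lengths are in m, angles in rad, forces in N, time in s.
With the tool pointing down it reaches from about 0.15 to 0.775 m from the base axis. Payload 6.1 kg.
Tool frame: the origin (TCP) lies midway between the tips of the shut fingers; the grasp point (between the pads) lies pinch_z behind it (pinch_z is the distance from the TCP to the grasp point, in m); z points along the fingers, y is the line along which they close (so a half turn about z gives the same grasp; the last joint's range is limited). The gripper opens to 85 mm and grips with 20 to 120 N. Pads are 22 mm wide; open, the fingers measure 114 mm over their backs; the gripper's body (76 mm by 85 mm) begins 54 mm behind the grasp point. The pads swing forward as they close: fully open they stand 13 mm farther back than shut.
Start: joints at [-1.322, 0.126, -0.04, 1.405, 0, 1.571], TCP at [0.129, -0.509, 0.231] pointing down, gripper open.
Joint ranges: [-2.72, 2.72], [-0.95, 1.95], [-1.27, 1.35], [-1.78, 2.02], [-1.46, 1.47], [-3.14, 3.14]. Speed limits (rad/s): [2.39, 2.39, 3.01, 3.14, 3.14, 3.14].

INTERFACE

Orientations are given as a unit quaternion [w, x, y, z].
In Python, from bench import observe, read_camera, camera_model, finish_job, find_in, tip_of, pinch_z gives the robot as it stands.
- The arm moves only by the tool send_rows, never from a script. Its arguments are lists of equal length, an entry for each row: "dp": the shift along the tool's x, y, z in mm, a list of three; "twist": the turn, a rotation vector about the tool's x, y, z in rad, a list of three; "gripper": the opening, from 0 (shut) to 1 (fully open). A call has 1 to 12 rows; each row is the pose to reach, as a shift and turn from the pose commanded when the call began, along the tool's axes at that moment; what a row does not reach only later rows make up. A row lasts 1/8 s, in which the tool goes at most 62.5 mm and 10.7 degrees, less where a joint would pass 70% of its speed; a pose out of reach is approached as far as the arm can. A call with a gripper value outside its range is refused whole. The fingers move at their own pace and stop on an object; "newtons" is the grip in N (left out, the last holds). Time passes only in rows, so rows that repeat a pose let the fingers close. It gives the time, the measured TCP pose, the force, the opening and the grip force at its end, in the units of the state.
- observe(): the state, without advancing time (a new reading comes with each control period).
- read_camera(name): name is "side" or "top" or "wrist"; returns the picture (384x512x3 uint8, red, green, blue); there is no depth.
- camera_model(name): a dict with "intrinsics" (3x3 intrinsics, pixels), "k1" (the pictures are not rectified: a ray, as slopes to the right and down, at radius r is drawn at 1 + k1 r^2 times it, then the intrinsics apply), "position" and "orientation" of the camera in the world. Camera axes: x right, y down, z forward; pixel columns grow to the right and rows downward; lengths in m; the calibration is good to about 2 mm. A picture is of the moment at which its call begins: read the wrist's pose just before it. camera_model takes no time and is no camera call; for the wrist camera it gives the pose at the moment of the call.
- finish_job(): hands the job in; it is judged then, once.
Trained networks look in the newest picture that a camera, given by its name, has taken for a name from the list of things; names that differ only in an ending like _2 or _b are one class to them, and where a whole thing is asked for, a point or a joint stands for the part that bears it (a point fixed in the world has none). Each returns a list of dicts, best first, with "p" (0 to 1); they miss things now and then, are a little off and sometimes report something else, mostly with a low value. They report only what shows in the picture. A call takes as long as a camera call.
- find_in(camera, name): "box" ([left, top, right, bottom] in pixels, round what is visible of it).
- tip_of(camera, name): "xy" ([column, row] in pixels: a listed point, or the origin of a listed thing).
The state is a dict: "time_s": time; "q": joint angles; "joint_velocities": joint speeds; "tau": joint torques, N m; "tcp_pos": TCP position; "orientation": TCP orientation; "force": force on the tool from outside, world axes, zero at the start; "wrist_torque": the same for the moment, N m; "grip_width": finger opening in m; "finger_force": force on a finger pad.
Only numpy, scipy, OpenCV 4.12 (cv2) and the standard library are available. Lean on these libraries where they do the work, as an engineer would, in place of code of your own. Each camera call takes 0.05 s, during which the arm holds its last target. There are 200 camera calls.

TASK

One corner of the steel jig plate rocks on its pad: press down on the plate's corner lugs with the fingertips until you have found the one that sinks, and let it come back up. Then push the shim that faces that lug fully home under it, until its turned-up end lies flat against the lug. Leave the other three shims and the loose bits round the plate where they are, and do not lift or shove the plate.

Things in the scene. Friction and masses are not known exactly. Their poses are not given: they have to be found in the camera images.
- bed: Fixed steel bed plate, 292 x 430 mm, with a grid of holes, on which all the work stands; its flat top is 24 mm above the table. Origin at its middle, on the table; x away from the robot, y left.
- jig_plate: Steel jig plate, 176 x 140 x 12 mm, about 3 kg, with four corner lugs and a pipe flange on its middle (62 mm above the bed's top), standing loose on four pads. Origin at its middle, at the soles of its feet, 20 mm above the bed's top; underside 6 mm and top 18 mm above that. x: away from the robot, the way all shims slide in; y: left. The lugs' outer ends are at y = -126 and 126 mm.
- lug_1 (a point): Where to press the near left corner: middle of the lug's bare flat top (40 x 40 mm), above its foot, 38 mm above the bed's top. Three corners stand solid on rest buttons. The fourth foot hangs 6 mm above its pad, as that button is missing: pressed with 2 to 5 N this corner tips down 6 mm, is then solid, and comes back up by the plate's weight when let go.
- lug_2 (a point): Where to press the near right corner: middle of the lug's bare flat top (40 x 40 mm), above its foot, 38 mm above the bed's top. Three corners stand solid on rest buttons. The fourth foot hangs 6 mm above its pad, as that button is missing: pressed with 2 to 5 N this corner tips down 6 mm, is then solid, and comes back up by the plate's weight when let go.
- lug_3 (a point): Where to press the far left corner: middle of the lug's bare flat top (40 x 40 mm), above its foot, 38 mm above the bed's top. Three corners stand solid on rest buttons. The fourth foot hangs 6 mm above its pad, as that button is missing: pressed with 2 to 5 N this corner tips down 6 mm, is then solid, and comes back up by the plate's weight when let go.
- lug_4 (a point): Where to press the far right corner: middle of the lug's bare flat top (40 x 40 mm), above its foot, 38 mm above the bed's top. Three corners stand solid on rest buttons. The fourth foot hangs 6 mm above its pad, as that button is missing: pressed with 2 to 5 N this corner tips down 6 mm, is then solid, and comes back up by the plate's weight when let go.
- pad_a: Fixed steel pad under one lug, 112 x 56 mm, 14 mm high with 5 mm side rails. The pads look alike; which letter stands under which lug changes. Origin at its foot on the bed's top, below the lug's middle; x as the plate's. A shim goes home only on the pad of the rocking corner; on the others it strikes the rest button after 11 to 17 mm.
- shim_a: Steel shim, 35 x 36 x 6 mm, captive in pad_a's channel, facing its lug; its turned-up end is a tab 36 mm wide, 5 mm thick, from 14 to 40 mm above the bed's top. Origin: middle of the tab's outer face (push here along x), 27 mm up. In the pad's frame x = -0.064 to -0.059 at the start, -0.026 fully home (tab flat on the lug). Slides with 2 N, up to about 12 N over the last few mm, then stops hard.
- pad_b: Fixed steel pad under one lug, 112 x 56 mm, 14 mm high with 5 mm side rails. The pads look alike; which letter stands under which lug changes. Origin at its foot on the bed's top, below the lug's middle; x as the plate's. A shim goes home only on the pad of the rocking corner; on the others it strikes the rest button after 11 to 17 mm.
- shim_b: Steel shim, 35 x 36 x 6 mm, captive in pad_b's channel, facing its lug; its turned-up end is a tab 36 mm wide, 5 mm thick, from 14 to 40 mm above the bed's top. Origin: middle of the tab's outer face (push here along x), 27 mm up. In the pad's frame x = -0.064 to -0.059 at the start, -0.026 fully home (tab flat on the lug). Slides with 2 N, up to about 12 N over the last few mm, then stops hard.
- pad_c: Fixed steel pad under one lug, 112 x 56 mm, 14 mm high with 5 mm side rails. The pads look alike; which letter stands under which lug changes. Origin at its foot on the bed's top, below the lug's middle; x as the plate's. A shim goes home only on the pad of the rocking corner; on the others it strikes the rest button after 11 to 17 mm.
- shim_c: Steel shim, 35 x 36 x 6 mm, captive in pad_c's channel, facing its lug; its turned-up end is a tab 36 mm wide, 5 mm thick, from 14 to 40 mm above the bed's top. Origin: middle of the tab's outer face (push here along x), 27 mm up. In the pad's frame x = -0.064 to -0.059 at the start, -0.026 fully home (tab flat on the lug). Slides with 2 N, up to about 12 N over the last few mm, then stops hard.
- pad_d: Fixed steel pad under one lug, 112 x 56 mm, 14 mm high with 5 mm side rails. The pads look alike; which letter stands under which lug changes. Origin at its foot on the bed's top, below the lug's middle; x as the plate's. A shim goes home only on the pad of the rocking corner; on the others it strikes the rest button after 11 to 17 mm.
- shim_d: Steel shim, 35 x 36 x 6 mm, captive in pad_d's channel, facing its lug; its turned-up end is a tab 36 mm wide, 5 mm thick, from 14 to 40 mm above the bed's top. Origin: middle of the tab's outer face (push here along x), 27 mm up. In the pad's frame x = -0.064 to -0.059 at the start, -0.026 fully home (tab flat on the lug). Slides with 2 N, up to about 12 N over the last few mm, then stops hard.
- nut_big: Grey hexagon nut, 43 x 37 x 19 mm, standing loose on the bed beside the jig plate, to be left where it is. Origin at the centre of its underside.
- bolt_short: Grey bolt standing on its head, 21 x 18 x 48 mm, standing loose on the bed beside the jig plate, to be left where it is. Origin at the centre of its underside.
- coupon: Brown flat steel offcut, 50 x 34 x 8 mm, standing loose on the bed beside the jig plate, to be left where it is. Origin at the centre of its underside.
- tube_short: Short rusty tube ring, 43 mm across, 26 mm high, standing loose on the bed beside the jig plate, to be left where it is. Origin at the centre of its underside.
- nut_rusty: Rusty hexagon nut, 40 x 34 x 18 mm, standing loose on the bed beside the jig plate, to be left where it is. Origin at the centre of its underside.

How it is judged:
On the way, in this order (a step that is already met when the one before it is completed fails the run):
1. the rocking corner is pressed down on its pad with the fingers (the plate tips by at least 0.03 rad, the corner sinks about 4 mm) (angle between jig_plate's own z axis and vertical above 0.03 rad and contact force between the fingers and jig_plate above 1 N), for 0.05 s.
2. the shim of that corner is pushed home under its foot ((x of shim_a in the frame of pad_a above -0.029 m or x of shim_b in the frame of pad_b above -0.029 m or x of shim_c in the frame of pad_c above -0.029 m or x of shim_d in the frame of pad_d above -0.029 m)), for 0.1 s.
At the end, for the whole second after the job is handed in: One shim is home under its corner (its turned-up end within about 3 mm of the fully home position) and carries the foot; the plate lies still and level (within 0.012 rad) on its pads; the other shims moved less than 6 mm (((x of shim_a in the frame of pad_a above -0.029 m and contact force between shim_a and jig_plate above 0.5 N) or (x of shim_b in the frame of pad_b above -0.029 m and contact force between shim_b and jig_plate above 0.5 N) or (x of shim_c in the frame of pad_c above -0.029 m and contact force between shim_c and jig_plate above 0.5 N) or (x of shim_d in the frame of pad_d above -0.029 m and contact force between shim_d and jig_plate above 0.5 N)) and angle between jig_plate's own z axis and vertical below 0.012 rad and linear speed of jig_plate below 0.01 m/s and height (world z) of jig_plate between 0.042 and 0.047 m); the robot touches nothing.
It fails at once if the plate was lifted off its pads (height (world z) of jig_plate above 0.05 m).
It fails at once if the plate was shoved by more than 12 mm (distance of jig_plate from where it was at the start of the episode above 0.012 m).
It fails at once if a second shim was pushed in as well (two shims moved by more than 6 mm) (distance of each of shim_a, shim_b from where it was at the start of the episode above 0.006 m or distance of each of shim_a, shim_c from where it was at the start of the episode above 0.006 m or distance of each of shim_a, shim_d from where it was at the start of the episode above 0.006 m or distance of each of shim_b, shim_c from where it was at the start of the episode above 0.006 m or distance of each of shim_b, shim_d from where it was at the start of the episode above 0.006 m or distance of each of shim_c, shim_d from where it was at the start of the episode above 0.006 m).
It fails at once if a loose bystander was moved by more than 15 mm (distance of any of nut_big, bolt_short, coupon, tube_short, nut_rusty from where it was at the start of the episode above 0.015 m).
It also fails if it takes over 48 s, if anything falls off the work surface, if the arm or the gripper's body presses on something with over 40 N, if the wrist force passes 120 N, or if a joint passes its speed limit or range.

## Working session

There is one attempt and no reset: what is moved stays moved. The work goes in short steps, Python scripts to look and compute and a tool call to move; the robot and the scene stay as the last step left them, time stands still between calls to the robot, and variables do not carry over. Pictures are saved under pics/ and viewed, at most 10 in all, crops included, and the job is handed in when it is done.

Besides the shell and the picture viewer there is one more tool, called after "Emit:" by a JSON object that holds its "op" and its "data", one argument or row to a line. send_rows: Moves the arm, as the interface text tells. Its arguments: {"type":"object","properties":{"dp":{"type":"array"},"twist":{"type":"array"},"gripper":{"type":"array"},"newtons":{"type":"number"}},"required":["dp","twist","gripper"]}

```bash
mkdir -p pics
cat > h.py <<'E'
import numpy as np, cv2
from scipy.spatial.transform import Rotation as R
from bench import *
def rot(o): return R.from_quat([o[1],o[2],o[3],o[0]])
def ray(m,uv):
    K=np.array(m["intrinsics"]); d=np.array([(uv[0]-K[0,2])/K[0,0],(uv[1]-K[1,2])/K[1,1]])
    u=d.copy()
    for _ in range(30): u=d/(1+m["k1"]*(u@u))
    return np.array(m["position"]),rot(m["orientation"]).apply([u[0],u[1],1])
def at_z(m,uv,z):
    p,d=ray(m,uv); return p+d*(z-p[2])/d[2]
def snap(c,f=None):
    m=camera_model(c); im=read_camera(c)
    if f: cv2.imwrite("pics/"+f,cv2.cvtColor(im,cv2.COLOR_RGB2BGR))
    return m,im
E
python3 - <<'E'
from h import *
import json
for c in("top","side"):
    m,_=snap(c,c+"0.png"); print(c,np.round(m["position"],3))
    for n,z in(("lug_1",.062),("shim_a",.051),("jig_plate",.044),("bed",0.),("nut_big",.024),("bolt_short",.024),("coupon",.024),("tube_short",.024),("nut_rusty",.024)):
        for d in tip_of(c,n)[:5]: print(n,round(d["p"],2),np.round(d["xy"]),np.round(at_z(m,d["xy"],z),3))
s=observe();print(s["tcp_pos"],s["orientation"],pinch_z,s["force"])
a=cv2.imread("pics/top0.png");b=cv2.imread("pics/side0.png")
E
```

```text
top [0.475 0.02  0.92 ]
lug_1 0.75 [198. 140.] [0.652 0.181 0.062]
lug_1 0.72 [289. 149.] [ 0.636 -0.037  0.062]
lug_1 0.61 [200. 199.] [0.51  0.173 0.062]
shim_a 0.77 [285. 231.] [ 0.438 -0.033  0.051]
shim_a 0.75 [252. 227.] [0.445 0.047 0.051]
shim_a 0.73 [196. 226.] [0.445 0.184 0.051]
shim_a 0.53 [286. 178.] [ 0.565 -0.033  0.051]
shim_a 0.49 [201. 169.] [0.585 0.176 0.051]
jig_plate 0.94 [242. 176.] [0.57  0.074 0.044]
bed 0.71 [281. 210.] [ 0.488 -0.025  0.   ]
bed 0.27 [285. 177.] [ 0.573 -0.034  0.   ]
nut_big 0.43 [228. 228.] [0.441 0.109 0.024]
bolt_short 0.49 [252. 225.] [0.449 0.048 0.024]
coupon 0.62 [173. 163.] [0.601 0.252 0.024]
coupon 0.51 [229. 225.] [0.448 0.106 0.024]
tube_short 0.48 [316. 183.] [ 0.557 -0.109  0.024]
nut_rusty 0.7 [229. 227.] [0.443 0.105 0.024]
nut_rusty 0.47 [307. 227.] [ 0.447 -0.088  0.024]
side [0.505 0.798 0.695]
lug_1 0.92 [288. 186.] [ 0.501 -0.037  0.062]
lug_1 0.82 [226. 182.] [ 0.636 -0.037  0.062]
lug_1 0.75 [280. 254.] [0.51  0.171 0.062]
lug_1 0.56 [207. 250.] [0.645 0.17  0.062]
shim_a 0.76 [319. 194.] [ 0.434 -0.026  0.051]
shim_a 0.72 [313. 264.] [0.449 0.18  0.051]
shim_a 0.63 [239. 257.] [0.584 0.174 0.051]
shim_a 0.48 [254. 189.] [ 0.574 -0.033  0.051]
shim_a 0.21 [224. 301.] [0.598 0.277 0.051]
jig_plate 0.85 [249. 222.] [0.576 0.069 0.044]
bed 0.78 [263. 241.] [0.547 0.073 0.   ]
nut_big 0.7 [317. 247.] [0.438 0.107 0.024]
nut_big 0.42 [266. 242.] [0.54  0.101 0.024]
nut_big 0.28 [281. 272.] [0.506 0.18  0.024]
bolt_short 0.69 [315. 226.] [0.44  0.047 0.024]
bolt_short 0.66 [255. 189.] [ 0.574 -0.067  0.024]
coupon 0.81 [225. 300.] [0.601 0.254 0.024]
coupon 0.71 [264. 182.] [ 0.557 -0.096  0.024]
tube_short 0.55 [266. 178.] [ 0.553 -0.111  0.024]
nut_rusty 0.66 [314. 187.] [ 0.442 -0.088  0.024]
[ 0.1292668  -0.50882359  0.23130603] [-5.45232109e-06  9.92275342e-01  1.24055014e-01  8.87738919e-06] 0.0187 [0.24545566 0.01800673 0.14646931]
```

View pics/top0.png

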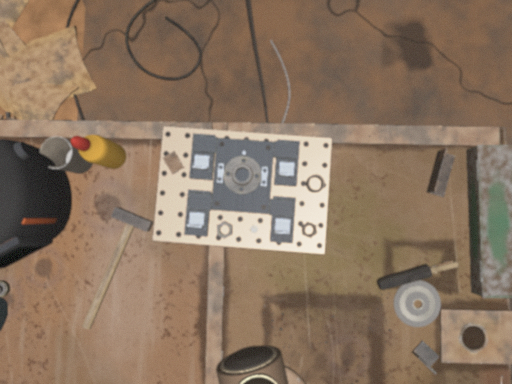

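View pics/side0.png

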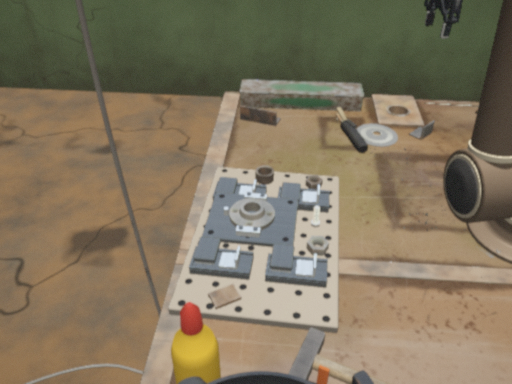

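The top view shows the jig plate at (242,175) with lugs near (198,140), (287,150), (198,199) and (283,226), and the loose bits around it. The side view agrees with this. Next I fit the plate pose and work out the move to lug 1.

Run:
```python
from h import *
obs=[]  # (cam-derived world, model point)
L={1:(-68,106),2:(-68,-106),3:(68,106),4:(68,-106)}
W={1:[(.510,.173),(.510,.171)],2:[(.501,-.037)],3:[(.652,.181),(.645,.170)],4:[(.636,-.037),(.636,-.037)]}
S={1:[(.445,.184),(.449,.180)],2:[(.438,-.033),(.434,-.026)],3:[(.585,.176),(.584,.174)],4:[(.565,-.033),(.574,-.033)]}
A=[];B=[]
for i in L:
    for w in W[i]: A.append(L[i]);B.append(w)
    for w in S[i]: A.append((L[i][0]-62,L[i][1]));B.append(w)
A=np.array(A)/1e3;B=np.array(B);a=A.mean(0);b=B.mean(0)
U,_,Vt=np.linalg.svd((A-a).T@(B-b));M=(U@Vt).T
t=b-M@a;print("centre",t,"yaw",np.arctan2(M[1,0],M[0,0]));print(np.round(B-(A@M.T+t),3).tolist())
# bed yaw from the top picture: corners, bright plate
m=camera_model("top");im=cv2.imread("pics/top0.png");hsv=cv2.cvtColor(im,cv2.COLOR_BGR2HSV)
k=((hsv[...,2]>185)&(hsv[...,1]<90)).astype(np.uint8);k[:,:140]=0;k[:,345:]=0;k[:115]=0;k[265:]=0
k=cv2.morphologyEx(k,cv2.MORPH_OPEN,np.ones((3,3)))
r=cv2.minAreaRect(cv2.findNonZero(k));c=cv2.boxPoints(r);C=np.array([at_z(m,p,.024) for p in c]);print(np.round(C,3),C.mean(0))
for i in range(4): d=C[(i+1)%4]-C[i];print(np.linalg.norm(d),np.arctan2(d[1],d[0]))
```

```text
centre [0.57243559 0.06979758] yaw -0.04710601140227468
[[0.0, -0.006], [0.0, -0.008], [-0.003, 0.002], [0.001, -0.002], [0.001, -0.004], [0.0, -0.003], [-0.004, 0.004], [0.007, 0.009], [-0.0, -0.002], [0.002, 0.001], [0.001, -0.001], [0.001, 0.002], [0.001, 0.002], [-0.008, 0.003], [0.001, 0.003]]
[[ 0.406  0.296  0.024]
 [ 0.702  0.284  0.024]
 [ 0.673 -0.152  0.024]
 [ 0.382 -0.131  0.024]] [0.54068355 0.07398023 0.024     ]
0.2959814960237537 -0.04175998378116491
0.4369179168014651 -1.6362728768419517
0.29191954878180076 3.070053471100519
0.42814765705614527 1.51462528669196
```

Emit:
{"op": "send_rows", "data": {
  "dp": [
    [46,-36,0],
    [92,-72,0],
    [138,-107,10],
    [184,-143,20],
    [230,-179,35],
    [276,-215,50],
    [322,-250,65],
    [368,-286,80],
    [414,-322,95],
    [450,-350,110],
    [476,-370,121],
    [476,-370,121]
  ],
  "twist": [
    [0,0,0.05],
    [0,0,0.1],
    [0,0,0.15],
    [0,0,0.2],
    [0,0,0.25],
    [0,0,0.3],
    [0,0,0.3],
    [0,0,0.3],
    [0,0,0.3],
    [0,0,0.3],
    [0,0,0.3],
    [0,0,0.3]
  ],
  "gripper": [0,0,0,0,0,0,0,0,0,0,0,0]
}}

```text
time_s: 2.5
tcp_pos: [0.5, -0.0313, 0.1091]
orientation: [-0.0, 1.0, -0.024, -0.001]
force: [-1.0, -0.6, -0.5]
grip_width: 0.0002
finger_force: 0.0
```

Run:
```python
from h import *
s=observe();print(s["tcp_pos"],rot(s["orientation"]).as_matrix().round(3),s["force"])
m,_=snap("wrist","w0.png")
for n,z in(("lug_1",.062),("shim_a",.051)):
    for d in tip_of("wrist",n)[:4]: print(n,round(d["p"],2),np.round(d["xy"]),np.round(at_z(m,d["xy"],z),3))
```

```text
[ 0.49995893 -0.03132261  0.10914365] [[ 0.999 -0.048 -0.002]
 [-0.048 -0.999  0.   ]
 [-0.002 -0.    -1.   ]] [-1.0351546  -0.64476384 -0.47248491]
lug_1 0.59 [256. 232.] [ 0.493 -0.03   0.062]
shim_a 0.91 [257. 107.] [ 0.572 -0.034  0.051]
```

View pics/w0.png

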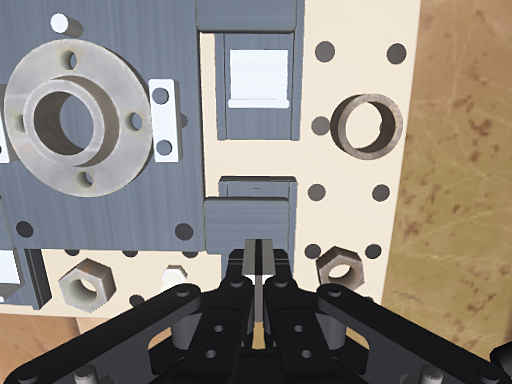

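The wrist view shows the shut fingertips at (258,265), above lug 2 (rows 197–250), with lug 4's shim at (257,100). Now I press lug 2.

Emit:
{"op": "send_rows", "data": {
  "dp": [
    [-2,0,20],
    [-2,0,38],
    [-2,0,44],
    [-2,0,46],
    [-2,0,48],
    [-2,0,49],
    [-2,0,49]
  ],
  "twist": [
    [0,0,0],
    [0,0,0],
    [0,0,0],
    [0,0,0],
    [0,0,0],
    [0,0,0],
    [0,0,0]
  ],
  "gripper": [0,0,0,0,0,0,0]
}}

```text
time_s: 3.52
tcp_pos: [0.4978, -0.033, 0.0617]
orientation: [0.0, 1.0, -0.026, 0.0]
force: [-0.9, -0.3, 1.8]
grip_width: 0.0003
finger_force: 0.6
```

Emit:
{"op": "send_rows", "data": {
  "dp": [
    [0,0,1],
    [0,0,2],
    [0,0,3],
    [0,0,3]
  ],
  "twist": [
    [0,0,0],
    [0,0,0],
    [0,0,0],
    [0,0,0]
  ],
  "gripper": [0,0,0,0]
}}

```text
time_s: 4.03
tcp_pos: [0.4975, -0.033, 0.0582]
orientation: [0.0, 1.0, -0.026, -0.0]
force: [-1.3, -1.3, 2.3]
grip_width: 0.0002
finger_force: 1.4
```

Emit:
{"op": "send_rows", "data": {
  "dp": [
    [0,0,1],
    [0,0,2],
    [0,0,3],
    [0,0,4],
    [0,0,4]
  ],
  "twist": [
    [0,0,0],
    [0,0,0],
    [0,0,0],
    [0,0,0],
    [0,0,0]
  ],
  "gripper": [0,0,0,0,0]
}}

```text
time_s: 4.65
tcp_pos: [0.4976, -0.033, 0.0569]
orientation: [0.0, 1.0, -0.026, 0.001]
force: [-9.3, -2.3, 24.6]
grip_width: -0.0
finger_force: 12.1
```

Lug 2 sank about 5–6 mm at 2–3 N and then went solid at 25 N, so it is the rocking corner. I'll release it and move behind its shim.

Emit:
{"op": "send_rows", "data": {
  "dp": [
    [0,0,-6],
    [0,0,-30],
    [0,0,-45],
    [-30,0,-45],
    [-60,0,-45],
    [-90,0,-45],
    [-90,0,-45],
    [-90,0,-45]
  ],
  "twist": [
    [0,0,0],
    [0,0,0],
    [0,0,0],
    [0,0,0],
    [0,0,0],
    [0,0,0],
    [0,0,0],
    [0,0,0]
  ],
  "gripper": [0,0,0,0,0,0,0,0]
}}

```text
time_s: 5.65
tcp_pos: [0.4083, -0.0282, 0.0995]
orientation: [-0.0, 1.0, -0.026, 0.001]
force: [0.1, -0.7, -0.8]
grip_width: 0.0001
finger_force: 0.0
```

Run:
```python
from h import *
s=observe();print(s["tcp_pos"],rot(s["orientation"]).as_matrix().round(3),s["force"])
m,_=snap("wrist","w1.png")
for n,z in(("lug_1",.062),("shim_a",.051)):
    for d in tip_of("wrist",n)[:4]: print(n,round(d["p"],2),np.round(d["xy"]),np.round(at_z(m,d["xy"],z),3))
```

```text
[ 0.40832971 -0.02820901  0.09948056] [[ 0.999 -0.051  0.001]
 [-0.051 -0.999  0.   ]
 [ 0.001 -0.    -1.   ]] [ 0.06501749 -0.65497705 -0.83334769]
lug_1 0.64 [254.  80.] [ 0.495 -0.03   0.062]
shim_a 0.9 [254. 185.] [ 0.432 -0.026  0.051]
```

View pics/w1.png

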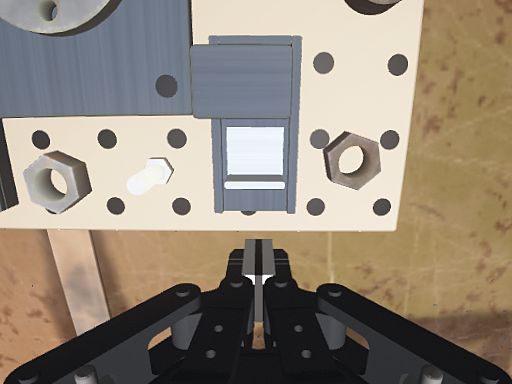

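The wrist view shows the tab at (254,184), straight ahead of the shut fingertips at (258,245). The rusty nut at (352,160) and the bolt at (150,175) are clear of the path. I'll descend and push.

Emit:
{"op": "send_rows", "data": {
  "dp": [
    [0,0,25],
    [0,0,45],
    [0,0,50],
    [6,0,50],
    [12,0,50],
    [17,0,50],
    [22,0,50],
    [27,0,50],
    [32,0,50],
    [36,0,50],
    [40,0,50],
    [40,0,50]
  ],
  "twist": [
    [0,0,0],
    [0,0,0],
    [0,0,0],
    [0,0,0],
    [0,0,0],
    [0,0,0],
    [0,0,0],
    [0,0,0],
    [0,0,0],
    [0,0,0],
    [0,0,0],
    [0,0,0]
  ],
  "gripper": [0,0,0,0,0,0,0,0,0,0,0,0]
}}

```text
time_s: 7.3
tcp_pos: [0.4482, -0.0303, 0.0493]
orientation: [-0.0, 1.0, -0.026, 0.0]
force: [-0.5, -0.0, 0.1]
grip_width: 0.0
finger_force: 0.0
```

Emit:
{"op": "send_rows", "data": {
  "dp": [
    [3,0,0],
    [6,0,0],
    [9,0,0],
    [9,0,0]
  ],
  "twist": [
    [0,0,0],
    [0,0,0],
    [0,0,0],
    [0,0,0]
  ],
  "gripper": [0,0,0,0]
}}

```text
time_s: 7.8
tcp_pos: [0.4563, -0.0307, 0.0492]
orientation: [-0.0, 1.0, -0.026, -0.0]
force: [-3.8, 0.9, 2.5]
grip_width: -0.0002
finger_force: 2.1
```

Emit:
{"op": "send_rows", "data": {
  "dp": [
    [3,0,0],
    [5,0,0],
    [7,0,0],
    [7,0,0]
  ],
  "twist": [
    [0,0,0],
    [0,0,0],
    [0,0,0],
    [0,0,0]
  ],
  "gripper": [0,0,0,0]
}}

```text
time_s: 8.3
tcp_pos: [0.4575, -0.0309, 0.0485]
orientation: [-0.0, 1.0, -0.026, -0.005]
force: [-22.5, 1.2, 16.7]
grip_width: 0.0001
finger_force: 11.6
```

Run:
```python
from h import *
m,_=snap("wrist","w2.png")
for n,z in(("lug_1",.062),("shim_a",.051)):
    for d in tip_of("wrist",n)[:4]: print(n,round(d["p"],2),np.round(d["xy"]),np.round(at_z(m,d["xy"],z),3))
m,_=snap("side","s2.png")
for n,z in(("lug_1",.062),("shim_a",.051)):
    for d in tip_of("side",n)[:4]: print(n,round(d["p"],2),np.round(d["xy"]),np.round(at_z(m,d["xy"],z),3))
a=cv2.imread("pics/s2.png")[140:290,180:370];b=cv2.imread("pics/w2.png")[180:330,170:350]
cv2.imwrite("pics/c2.png",cv2.hconcat([cv2.resize(a,(400,400)),cv2.resize(b,(400,400))]))
```

```text
shim_a 0.72 [254.   2.] [ 0.571 -0.035  0.051]
shim_a 0.67 [252. 237.] [ 0.469 -0.028  0.051]
lug_1 0.88 [289. 188.] [ 0.499 -0.027  0.062]
lug_1 0.84 [282. 256.] [0.505 0.174 0.062]
lug_1 0.84 [227. 184.] [ 0.634 -0.034  0.062]
lug_1 0.78 [205. 250.] [0.648 0.171 0.062]
shim_a 0.67 [313. 266.] [0.449 0.184 0.051]
shim_a 0.55 [240. 257.] [0.582 0.172 0.051]
shim_a 0.5 [255. 190.] [ 0.572 -0.03   0.051]
shim_a 0.44 [301. 189.] [ 0.472 -0.041  0.051]
```

View pics/c2.png

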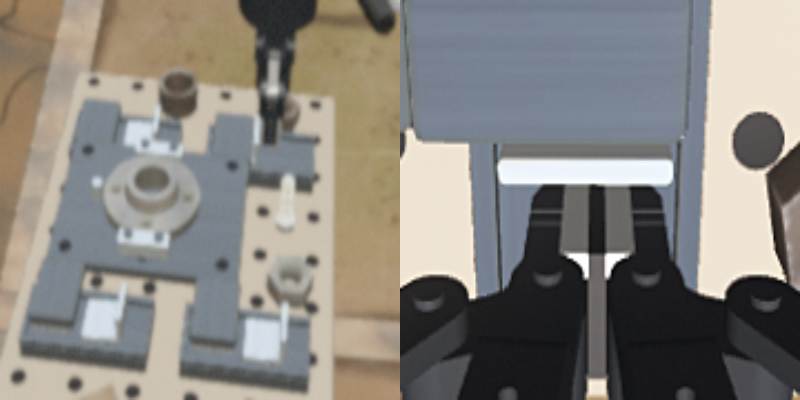

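The wrist crop shows the tab about 3 mm short of the lug (the gap at crop rows 140–158). The tool is also pressing the tab downward by friction. I'll ease it upward and keep pushing.

Emit:
{"op": "send_rows", "data": {
  "dp": [
    [-2,0,-1],
    [0,0,-2],
    [2,0,-3],
    [2,0,-3]
  ],
  "twist": [
    [0,0,0],
    [0,0,0],
    [0,0,0],
    [0,0,0]
  ],
  "gripper": [0,0,0,0]
}}

```text
time_s: 9.1
tcp_pos: [0.4575, -0.0308, 0.0489]
orientation: [-0.0, 1.0, -0.026, -0.008]
force: [-20.9, 0.4, -0.7]
grip_width: -0.0
finger_force: 10.3
```

Run:
```python
from h import *
m,_=snap("wrist","w3.png"); print(np.round(m["position"],3))
a=cv2.imread("pics/w3.png")[150:270,170:340]
cv2.imwrite("pics/c3.png",cv2.resize(a,None,fx=4.5,fy=4.5,interpolation=cv2.INTER_CUBIC))
for r in range(150,270,5): print(r,*[np.round(at_z(m,(250,r),z)[0],4) for z in(.050,.062,.064)])
g=cv2.imread("pics/w3.png",0);print(g[170:262,252].tolist())
```

```text
[ 0.534 -0.035  0.19 ]
150 0.5114 0.5133 0.5136
155 0.5091 0.5112 0.5115
160 0.5068 0.5091 0.5095
165 0.5044 0.507 0.5074
170 0.5021 0.5048 0.5053
175 0.4997 0.5027 0.5031
180 0.4973 0.5005 0.501
185 0.4949 0.4983 0.4988
190 0.4925 0.496 0.4966
195 0.49 0.4938 0.4944
200 0.4875 0.4915 0.4922
205 0.485 0.4892 0.4899
210 0.4825 0.4869 0.4876
215 0.4799 0.4845 0.4853
220 0.4773 0.4822 0.483
225 0.4747 0.4798 0.4806
230 0.472 0.4773 0.4782
235 0.4693 0.4749 0.4758
240 0.4666 0.4724 0.4733
245 0.4639 0.4699 0.4709
250 0.4611 0.4673 0.4684
255 0.4583 0.4647 0.4658
260 0.4554 0.4621 0.4632
265 0.4525 0.4595 0.4606
[131, 133, 131, 130, 131, 130, 128, 129, 128, 126, 128, 125, 123, 124, 126, 130, 132, 131, 132, 131, 131, 132, 132, 132, 129, 128, 128, 129, 128, 130, 133, 131, 130, 128, 129, 129, 130, 130, 129, 129, 128, 128, 128, 129, 131, 130, 130, 131, 130, 130, 130, 131, 132, 133, 135, 134, 132, 130, 128, 129, 131, 128, 125, 127, 112, 117, 113, 108, 102, 180, 247, 244, 243, 243, 243, 243, 244, 249, 253, 83, 101, 105, 107, 105, 106, 105, 105, 106, 104, 104, 106, 104]
```

View pics/c3.png

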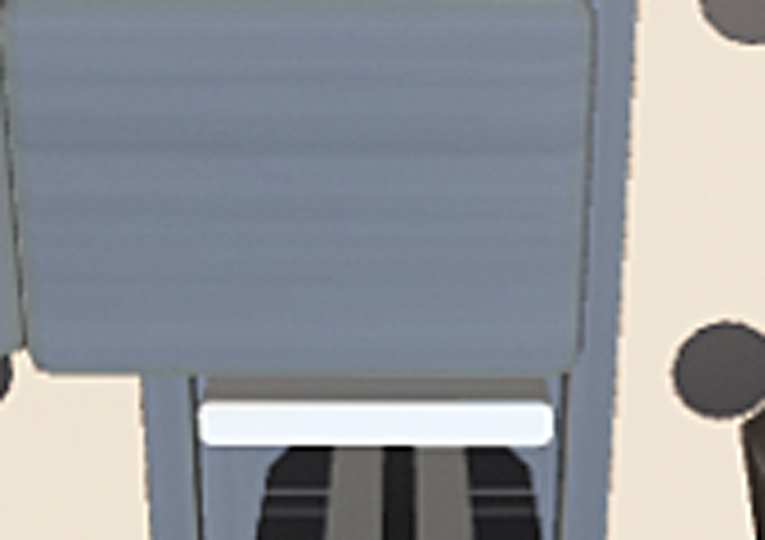

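The close-up shows the tab at crop (375,422), with its lit top edge against the lug's rounded edge. The outer face is about 25 mm from the lug's middle, which matches fully home, and the push stopped hard at 21 N. I'll back off and check.

Emit:
{"op": "send_rows", "data": {
  "dp": [
    [-8,0,0],
    [-20,0,0],
    [-35,0,0],
    [-45,0,-30],
    [-55,0,-70],
    [-55,0,-100],
    [-55,0,-100],
    [-55,0,-100]
  ],
  "twist": [
    [0,0,0],
    [0,0,0],
    [0,0,0],
    [0,0,0],
    [0,0,0],
    [0,0,0],
    [0,0,0],
    [0,0,0]
  ],
  "gripper": [0,0,0,0,0,0,0,0]
}}

```text
time_s: 10.15
tcp_pos: [0.4103, -0.0284, 0.152]
orientation: [-0.0, 1.0, -0.026, 0.0]
force: [-0.0, 0.4, -1.1]
grip_width: 0.0
finger_force: 0.0
```

Run:
```python
from h import *
s=observe();print(s["tcp_pos"],s["force"])
ims=[]
for c in("wrist","side"):
    m,im=snap(c,c+"4.png"); ims.append(im[...,::-1])
    for n,z in(("lug_1",.062),("shim_a",.051)):
        for d in tip_of(c,n)[:4]: print(c,n,round(d["p"],2),np.round(d["xy"]),np.round(at_z(m,d["xy"],z),3))
cv2.imwrite("pics/c4.png",cv2.hconcat([cv2.resize(ims[0],(400,300)),cv2.resize(ims[1][150:285,190:370],(400,300))]))
```

```text
[ 0.41029814 -0.02843304  0.15200695] [-0.03031128  0.43653927 -1.09546631]
wrist lug_1 0.86 [259.  90.] [ 0.494 -0.033  0.062]
wrist shim_a 0.92 [ 10. 171.] [0.444 0.179 0.051]
wrist shim_a 0.78 [253. 126.] [ 0.468 -0.027  0.051]
side lug_1 0.84 [283. 254.] [0.505 0.17  0.062]
side lug_1 0.77 [225. 182.] [ 0.638 -0.038  0.062]
side lug_1 0.75 [207. 248.] [0.645 0.166 0.062]
side shim_a 0.89 [315. 264.] [0.445 0.179 0.051]
side shim_a 0.65 [240. 256.] [0.584 0.171 0.051]
side shim_a 0.44 [301. 191.] [ 0.472 -0.035  0.051]
side shim_a 0.43 [257. 188.] [ 0.568 -0.039  0.051]
```

View pics/c4.png

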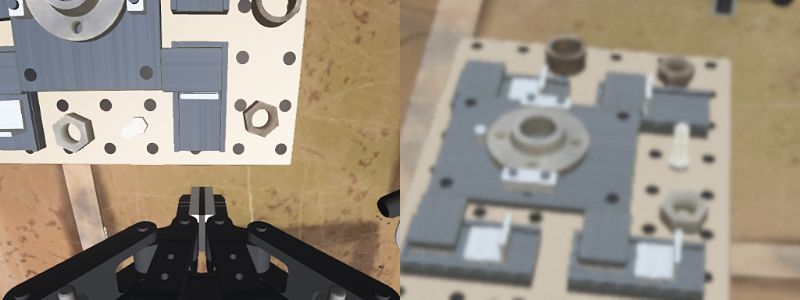

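The views show the shim's tab at wrist crop (198,96), against lug 2. The measured offset is −26 to −27 mm, the other shims and bits are in place, and the arm is clear. I'm handing in.

```bash
python3 -c "
from bench import *
print(finish_job())"
```

```text
the job is handed in; nothing more can be done
None
```

I found the rocking corner at lug 2 (near right), pushed its shim home until it stopped hard (about 21 N, tab about 26 mm from the lug's middle), saw the other shims and loose bits in place, and handed the job in; no verdict came back.

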